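Shut and bolt the tablet quarantine box

TASK

The rejected tablets are in the steel quarantine box: push its raised lid down until it is fully shut, then hold the spring safety catch fully down with one fingertip while the other fingertip pushes the bolt by its upright tab all the way home through the keeper on the lid. Keep the catch down until the bolt is home, then take the hand away so that the catch springs up and locks the bolt. Do it all by touch with bare fingertips: grip nothing, lift nothing, do not force the parts, and leave the weight, the jar and the cup where they stand.

Things in the scene. Friction and masses are not known exactly. Their poses are not given: they have to be found in the camera images.
- case: Steel box 220 (x) by 320 (y) mm, fixed on the bench. Origin: centre of its underside; z up. y runs from the lid's hinge end (-160 mm) to the fixed end (+160). All mm in the other entries are in this frame. From y = -10 to 160 the top is a fixed plate (top z = 112) with bolt and catch; from -158 to -12 it is the lid. Of the bolt unit only the paddle and the tab rise above z = 136.5.
- lid (a joint): Hinge angle, rad: 0 is shut (top face level with the fixed plate, z = 112), it starts raised by 0.3 to 0.7. Hinge axis along x at y = -158, z = 108. The lid is a steel plate 220 by 146 by 4 mm with a stiff hinge: it stays at any angle; pushing it down takes 1 to 5 N at 100 mm from the hinge. Only the keeper stands on it.
- lid_edge (a point): Middle of the lid's free edge, on its top face, 146 mm from the hinge axis (x = 0).
- keeper (a point): Centre of the opening of the keeper, an aluminium staple screwed on the lid near its free edge: 34 mm wide (x), 12 mm long (y), 32 mm high. With the lid shut it is at x = 22, y = -28, z = 130, in line with the bolt.
- bolt (a joint): Travel of the bolt, m: 0 is drawn back (the start), 0.035 is home at its stop, through the keeper. It slides along -y, towards the lid, with 2 to 4 N of friction. The catch's tooth stands in a notch of the bar and blocks it (2 mm of play) at both ends of the travel; in between the bar keeps the tooth down.
- bolt_tab (a point): Centre of the bolt's upright thumb tab, a steel plate 40 mm wide (x), 5 mm thick (y), from z = 134 to 164. Drawn back it is at x = 24, y = 85, z = 149; home at y = 50. It is pushed on its +y face, behind which the space above z = 136.5 is free.
- catch (a joint): How far the spring safety catch is pressed down, m: 0 is up (locking), 0.008 fully down at its stop; the tooth clears the bolt from 0.005 on. The spring takes 3 N to start and 7 N fully down.
- catch_top (a point): Centre of the catch's paddle, on its top face: a ribbed flat steel plate 30 mm wide (x), 72 mm long (y, parallel to the bolt). At x = -29, y = 84, z = 148 when up, 140 when fully down. It goes straight down wherever it is pressed and a fingertip can slide along it. Gap in x between paddle and tab: 18 mm (x = -14 to 4).
- weight: Bystander: steel check weight with a knob, 28 mm across and 44 mm high, loose on the fixed top plate, beyond the bolt (x = 84 to 92 mm). Origin: centre of its underside.
- jar: Bystander: white plastic jar, 58 mm across, 95 mm high, on the bench beside the box (about x = -165 mm). Origin: centre of its underside.
- cup: Bystander: open steel cup, 64 mm across, 55 mm high, on the bench at the box's other side (about x = 170 mm). Origin: centre of its underside.

How it is judged:
On the way, in this order (a step that is already met when the one before it is completed fails the run):
1. the lid is pushed fully shut, with the bolt still drawn back (value of joint lid below 0.03 rad and value of joint bolt below 0.005 m), for 0.1 s.
2. a fingertip holds the catch down while the bolt is still drawn back (value of joint catch above 0.005 m and contact force between the fingers and catch above 1 N and value of joint bolt below 0.005 m), for 0.05 s.
3. the bolt is pushed home with the catch still held down by a fingertip (value of joint bolt above 0.0325 m and value of joint catch above 0.004 m and contact force between the fingers and catch above 1 N and value of joint lid below 0.03 rad), for 0.05 s.
At the end, for the whole second after the job is handed in: The lid is shut (within 0.03 rad), the bolt is home (within 2.5 mm of its stop), the catch has sprung up again (within 2 mm of the top) and locks it, and the weight, the jar and the cup are within 15 mm of where they stood (value of joint lid below 0.03 rad and value of joint bolt above 0.0325 m and value of joint catch below 0.002 m and distance of each of weight, jar, cup from where it was at the start of the episode below 0.015 m); the robot touches nothing.
It fails at once if the weight, the jar or the cup is moved by 15 mm, lifted or tipped (distance of any of weight, jar, cup from where it was at the start of the episode above 0.015 m or angle between any of weight, jar, cup's own z axis and vertical above 0.4 rad).
It fails at once if the lid is lifted farther open (beyond 0.9 rad) instead of pushed shut (value of joint lid above 0.9 rad).
It fails at once if the lid (over 50 N from the fingers), the bolt or the catch (over 40 N) is gripped or forced (contact force between the fingers and bolt above 40 N or contact force between the fingers and catch above 40 N or contact force between the fingers and lid above 50 N).
It also fails if it takes over 42 s, if anything falls off the work surface, if the arm or the gripper's body presses on something with over 40 N, if the wrist force passes 120 N, or if a joint passes its speed limit or range.

ROBOT

A 7-joint arm with a two-finger parallel gripper is mounted at the origin on the work surface. World frame = base frame: x ahead of the robot, y to its left, z up, the work surface at z = 0. Lengths are in m, angles in rad, forces in N, time in s.
With the tool pointing down it reaches from about 0.425 to 0.875 m from the base axis. Payload 9.9 kg.
Tool frame: the origin (TCP) lies midway between the tips of the shut fingers; the grasp point (between the pads) lies 19 mm behind it (manip.grip_depth is the distance from the TCP to the grasp point, in m); z points along the fingers, y is the direction in which the jaws open and shut (so a half turn about z gives the same grasp; the last joint's range is limited). The gripper opens to 85 mm and grips with 20 to 120 N. Pads are 22 mm wide; open, the fingers measure 114 mm over their backs; the gripper's body (76 mm by 85 mm) begins 54 mm behind the grasp point. The pads swing forward as they close: fully open they stand 13 mm farther back than shut.
Start: joints at [-1.278, 0.576, 0.025, 1.437, -0.015, 1.129, -0.057], TCP at [0.248, 0.628, 0.231] pointing down, gripper open.
Joint ranges: [-2.76, 2.76], [-0.34, 2.15], [-1.52, 1.57], [0.19, 2.46], [-1.09, 4.23], [0.17, 1.99], [-2.82, 2.82]. Speed limits (rad/s): [2.22, 2.22, 3.01, 3.01, 3.14, 3.14, 3.14].

INTERFACE

Orientations are given as a 3x3 rotation matrix whose columns are the frame's x, y, z axes.
In Python, from station import manip gives the robot as it stands.
- The arm moves only by the shell command python3 -m handwheel 'ROWS' [FORCE]. ROWS is JSON, a list of rows, each a list of 3 entries, a list of its own where there are three numbers: the shift along the tool's x, y, z in mm, then the turn, a rotation vector about the tool's x, y, z in rad, then the gripper command: -1 is shut, 1 is fully open, values between are in proportion. In form: [[[tx, ty, tz], [wx, wy, wz], claw], ...]. A call has 1 to 20 rows; each row shifts and turns the pose as measured when the row begins, along the tool's axes as they then stand; what a row does not reach is not made up. A row lasts 1/12 s, in which the tool goes at most 41.7 mm and 7.16 degrees, less where a joint would pass 70% of its speed; a pose out of reach is approached as far as the arm can. A call is refused whole if a number of a shift passes 41.7 or a number of a turn 0.125, either way. A call with a gripper value outside its range is refused whole. The fingers move at their own pace and stop on an object; FORCE is the grip in N (left out, the last holds). Time passes only in rows, so rows that do not move let the fingers close. It gives the time, the measured TCP pose, the force and the opening at its end, in the units of the state.
- manip.observe(): the state, without advancing time (a new reading comes with each control period).
- manip.read_camera(name): name is "scene" or "top" or "wrist"; returns a dict with "image" (420x560x3 uint8, blue, green, red), "z_map" (420x560 float32, m along the optical axis (not along the pixel's ray), 0 where there is no reading), "fx", "fy", "cx", "cy" (pixels), "view" (4x4, takes a point from world to camera coordinates). Camera axes: x right, y up, looking along -z (the intrinsics and any distortion apply to the point x, -y, -z); pixel columns grow to the right and rows downward; lengths in m; the calibration is good to about 2 mm. A picture is of the moment at which its call begins.
- manip.finish_job(): hands the job in, once; it reports no verdict.
The state is a dict: "t": time; "joint_pos": joint angles; "dq": joint speeds; "tau": joint torques, N m; "tool_pos": TCP position; "tcp_rot": TCP orientation; "wrist_force": force on the tool from outside, world axes, zero at the start; "wrist_torque": the same for the moment, N m; "opening": finger opening in m.
Only numpy, scipy, OpenCV 4.12 (cv2) and the standard library are available. Lean on these libraries where they do the work, as an engineer would, in place of code of your own. Each camera call takes 0.05 s, during which the arm holds its last target.

## Working session

There is one attempt and no reset: what is moved stays moved. The work goes in short steps, Python scripts to look and compute and a shell command to move; the robot and the scene stay as the last step left them, time stands still between calls to the robot, and variables do not carry over. Pictures are saved under pics/ and viewed, and the job is handed in when it is done.

```bash
ls; mkdir -p pics; python3 - <<'E'
from station import manip
import cv2,numpy as np
s=manip.observe()
for k,v in s.items(): print(k,np.round(v,3).tolist())
for n in("scene","top"):
    c=manip.read_camera(n); cv2.imwrite(f"pics/{n}0.png",c["image"]); np.savez(f"{n}0.npz",**c)
    print(n,c["fx"],c["fy"],c["cx"],c["cy"],np.round(c["view"],3).tolist(),[k for k in c])
E
```

```text
pics
t 0.0
joint_pos [-1.278, 0.577, 0.025, 1.438, -0.015, 1.129, -0.057]
dq [-0.001, 0.001, 0.001, -0.0, -0.0, -0.001, 0.001]
tau [-0.0, -76.578, 2.25, -28.595, 0.015, 0.013, 0.0]
tool_pos [0.248, 0.627, 0.23]
tcp_rot [[-0.93, 0.368, -0.001], [0.368, 0.93, -0.002], [-0.0, -0.002, -1.0]]
wrist_force [-0.068, -0.408, 0.421]
wrist_torque [-0.026, 0.004, 0.013]
opening 0.085
scene 445.43104944848733 445.43104944848733 275.90260179445943 203.89831774223146 [[-0.736, 0.677, 0.012, 0.435], [-0.459, -0.511, 0.727, 0.184], [0.498, 0.53, 0.687, -1.192], [0.0, 0.0, 0.0, 1.0]] ['image', 'z_map', 'fx', 'fy', 'cx', 'cy', 'view']
top 435.50600883065056 435.50600883065056 277.4391686169586 208.86613886647913 [[0.027, -1.0, -0.008, -0.034], [0.996, 0.026, 0.083, -0.591], [-0.083, -0.01, 0.997, -0.855], [0.0, 0.0, 0.0, 1.0]] ['image', 'z_map', 'fx', 'fy', 'cx', 'cy', 'view']
```

View pics/scene0.png

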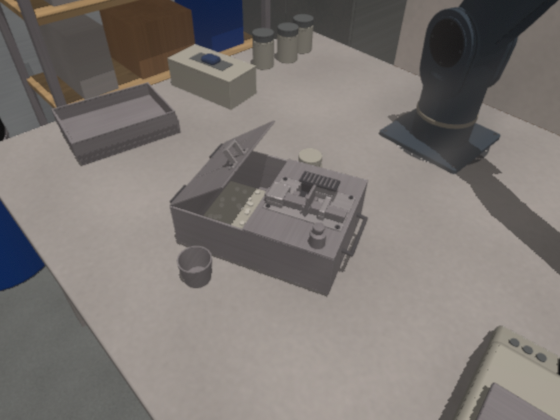

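View pics/top0.png

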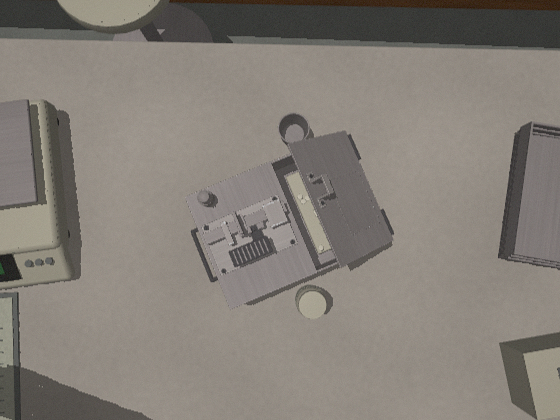

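The top view shows the box at about (290,210). The fixed plate with the paddle (250,250) is on the left, the raised lid is on the right, the cup is at (293,127), the jar at (313,302) and the weight at (204,198). Next I'll fit the box frame from depth.

```bash
cat > h.py <<'E'
import numpy as np,cv2
def cloud(c):
    z=np.asarray(c["z_map"],float); v,u=np.mgrid[0:z.shape[0],0:z.shape[1]]
    P=np.stack([(u-c["cx"])/c["fx"]*z,-(v-c["cy"])/c["fy"]*z,-z],-1)
    V=np.asarray(c["view"]); W=(P-V[:3,3])@V[:3,:3]
    W[z<=0]=np.nan; return W
E
python3 - <<'E'
from h import *
c=np.load("top0.npz"); W=cloud(c)
img=c["image"]
cv2.imwrite("pics/topzoom.png",cv2.resize(img[90:330,170:410],(720,720),interpolation=cv2.INTER_CUBIC))
s=np.load("scene0.npz");cv2.imwrite("pics/scenezoom.png",cv2.resize(s["image"][110:300,165:385],(800,691),interpolation=cv2.INTER_CUBIC)[:600])
for u,v in[(240,100),(313,302),(204,198),(293,115),(270,180),(240,290),(250,250),(225,225)]: print(u,v,np.round(W[v,u],4))
roi=np.zeros(W.shape[:2],bool); roi[120:320,180:340]=1
m=roi&(abs(W[...,2]-.112)<.004)
m=m.astype(np.uint8); n,l,st,ce=cv2.connectedComponentsWithStats(m)
k=1+np.argmax(st[1:,4]); print(st[k]); 
p=W[l==k][:,:2].astype(np.float32)
r=cv2.minAreaRect(p*1000); print(r); print(cv2.boxPoints(r))
print(np.median(W[l==k][:,2]))
E
```

```text
240 100 [ 8.232e-01  6.750e-02 -7.000e-04]
313 302 [ 0.4169 -0.0886  0.0939]
204 198 [0.5963 0.1076 0.1532]
293 115 [ 0.7798 -0.0448  0.044 ]
270 180 [ 0.6368 -0.0043  0.1114]
240 290 [0.4367 0.0438 0.1124]
250 250 [0.5089 0.0256 0.1481]
225 225 [0.5513 0.0717 0.1368]
[ 185  161  132  148 8466]
((538.7676391601562, 27.382476806640625), (220.33648681640625, 174.0037841796875), 24.14322853088379)
[[402.65085   61.71304 ]
 [473.82172  -97.0699  ]
 [674.8844    -6.948086]
 [603.71356  151.83485 ]]
0.11175362079790499
```

View pics/topzoom.png

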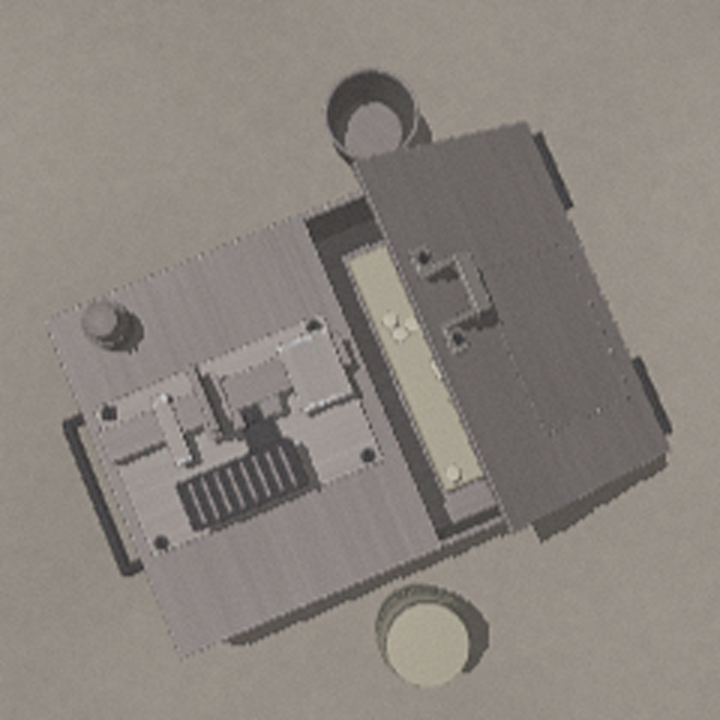

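```bash
cat >> h.py <<'E'
ang=np.deg2rad(24.143); X=np.array([np.cos(ang),np.sin(ang),0]);Y=np.array([-np.sin(ang),np.cos(ang),0])
O=np.array([.5387676,.0273825,0])-Y*(.160-.0870)   # far edge of plate at y=160
R=np.stack([X,Y,[0,0,1]],1)
def tocase(W): return (W-O)@R*1000
E
python3 - <<'E'
from h import *
for n in("top","scene"):
    c=np.load(n+"0.npz"); C=tocase(cloud(c)); x,y,z=C[...,0],C[...,1],C[...,2]
    def rep(name,m): 
        p=C[m]; print(n,name,len(p),np.round(np.percentile(p,[1,50,99],axis=0),1).tolist())
    rep("plate",(abs(z-112)<3)&(abs(x)<125)&(y>-30)&(y<175))
    rep("paddle",(abs(z-148)<3)&(x<-8)&(x>-60)&(y>30)&(y<140))
    rep("tabtop",(abs(z-164)<3)&(abs(x-24)<30)&(y>60)&(y<110))
    rep("weight",(z>125)&(z<170)&(x>65)&(x<110)&(y>-10))
    rep("jar",(z>85)&(z<105)&(x<-125)&(x>-210))
    rep("cup",(z>40)&(z<60)&(x>130)&(x<215))
    rep(">136.5",(z>139)&(y>0)&(abs(x)<70))
    lid=(z>118)&(y<0)&(y>-165)&(abs(x)<115); rep("lid",lid)
    p=C[lid&(z>125)&(abs(x)>50)]; 
    if len(p)>50:
        k=np.polyfit(p[:,1],p[:,2],1); print("lid slope",k,np.arctan(k[0]), 'z at y=-158',np.polyval(k,-158))
E
```

```text
top plate 7783 [[-108.4, -8.9, 109.2], [-13.2, 71.9, 111.7], [108.0, 158.3, 114.9]]
top paddle 696 [[-43.9, 48.4, 145.1], [-29.5, 83.4, 147.4], [-14.6, 118.5, 150.1]]
top tabtop 66 [[4.7, 82.3, 161.3], [22.8, 84.7, 163.3], [43.0, 87.2, 165.7]]
top weight 205 [[75.9, 109.6, 127.4], [86.4, 121.3, 141.5], [101.8, 135.5, 156.9]]
top jar 633 [[-185.6, -3.8, 89.2], [-161.3, 20.1, 94.1], [-137.5, 43.7, 97.7]]
top cup 701 [[130.2, -110.5, 40.4], [154.1, 412.2, 53.7], [212.4, 546.7, 59.6]]
top >136.5 838 [[-43.9, 48.1, 140.3], [-27.1, 83.6, 147.4], [40.0, 118.7, 164.2]]
top lid 7163 [[-107.5, -149.0, 119.2], [-1.8, -90.9, 162.5], [107.5, -41.9, 214.3]]
lid slope [  0.73487515 228.97926086] 0.633750722536373 z at y=-158 112.86898762908824
scene plate 4669 [[-108.4, -9.1, 109.2], [45.8, 77.1, 111.5], [109.3, 158.7, 114.9]]
scene paddle 419 [[-44.1, 48.9, 145.1], [-28.3, 84.8, 147.2], [-13.4, 118.7, 149.6]]
scene tabtop 46 [[4.3, 82.1, 161.6], [25.7, 84.7, 162.9], [42.6, 87.4, 165.8]]
scene weight 295 [[80.8, 109.6, 125.3], [95.0, 124.1, 139.0], [103.4, 136.0, 156.0]]
scene jar 322 [[-185.1, -3.2, 86.2], [-158.1, 21.0, 93.8], [-136.7, 44.8, 96.4]]
scene cup 616 [[130.5, -110.8, 40.2], [159.4, -68.8, 51.2], [210.1, 520.1, 59.5]]
scene >136.5 606 [[-43.9, 49.0, 139.6], [-21.0, 85.7, 147.2], [43.4, 118.5, 164.1]]
scene lid 2306 [[-106.9, -148.8, 119.3], [29.7, -80.9, 169.2], [109.8, -41.4, 215.0]]
lid slope [  0.73291109 228.71048018] 0.6324741990369307 z at y=-158 112.9105280708106
```

View pics/scenezoom.png

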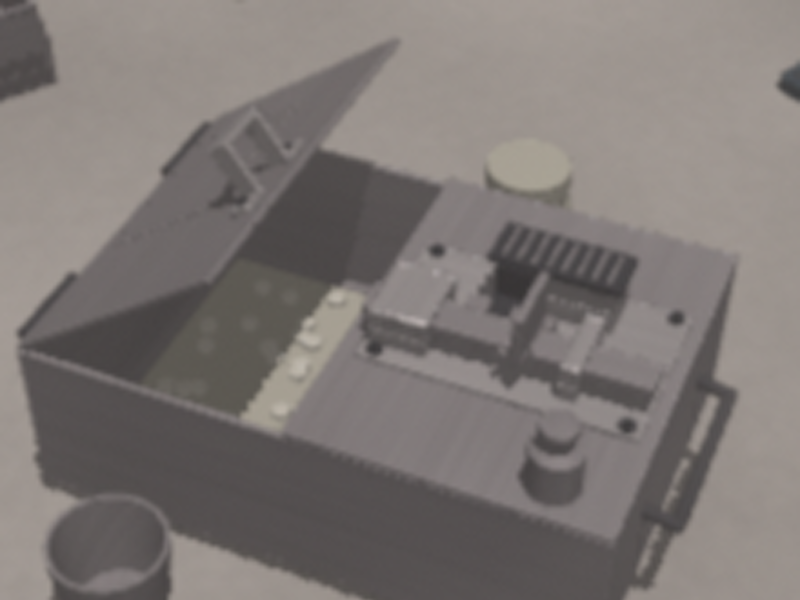

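The fitted frame agrees with the sizes given: paddle centre x −29, y 83.5, z 147.5; tab y 84.7, z 163; lid at 0.633 rad. First move is to turn the tool so that tool x = case +y and tool y = case +x, and lift it.

```bash
cat >> h.py <<'E'
def st():
    from station import manip
    s=manip.observe(); T=np.asarray(s["tcp_rot"]); D=R.T@T
    print("t",s["t"],"case TCP",np.round(tocase(np.asarray(s["tool_pos"])),1),"open",round(s["opening"]*1e3,1),
     "Fcase",np.round(R.T@np.asarray(s["wrist_force"]),1),"q",np.round(s["joint_pos"],2))
    # turn needed (tool axes) to get x=case y,y=case x,z down
    G=R@np.array([[0,1,0],[1,0,0],[0,0,-1.]])
    print("turn",np.round(cv2.Rodrigues(T.T@G)[0].ravel(),3))
E
python3 -m handwheel '[[[0,0,-10],[0,0,0.11],-0.08],[[0,0,-10],[0,0,0.11],-0.08],[[0,0,-10],[0,0,0.11],-0.08],[[0,0,-10],[0,0,0.11],-0.08],[[0,0,-10],[0,0,0.11],-0.08],[[0,0,-10],[0,0,0.11],-0.08],[[0,0,-10],[0,0,0.11],-0.08]]' 20; python3 -c "
from h import *
st()"
```

```text
t: 0.68
tool_pos: [0.2473, 0.6245, 0.2969]
tcp_rot: [[-0.383, 0.924, -0.005], [0.924, 0.383, -0.013], [-0.01, -0.01, -1.0]]
wrist_force: [0.3, 0.5, -0.5]
opening: 0.0396
t 0.6833 case TCP [-21.7 737.1 296.9] open 39.6 Fcase [ 0.5  0.4 -0.5] q [-1.4   0.55  0.24  1.33 -0.13  1.29 -0.76]
turn [-0.01   0.01  -0.028]
```

```bash
python3 -m handwheel '[[[-30,-1,0],[-0.01,0.01,-0.028],-0.08],[[-38,-1,0],[0,0,0],-0.08],[[-38,-1,0],[0,0,0],-0.08],[[-38,-1,0],[0,0,0],-0.08],[[-38,-1,0],[0,0,0],-0.08],[[-38,-1,0],[0,0,0],-0.08],[[-38,-1,0],[0,0,0],-0.08],[[-38,-1,0],[0,0,0],-0.08],[[-38,-1,0],[0,0,0],-0.08],[[-38,-1,0],[0,0,0],-0.08]]'; python3 -c "
from h import *
st()"
```

```text
t: 1.52
tool_pos: [0.3853, 0.2739, 0.2925]
tcp_rot: [[-0.416, 0.91, -0.005], [0.91, 0.416, 0.001], [0.003, -0.004, -1.0]]
wrist_force: [1.3, -0.3, -0.1]
opening: 0.0395
t 1.5167 case TCP [-39.3 360.7 292.5] open 39.5 Fcase [ 1.1 -0.8 -0.1] q [-0.98  0.23  0.33  1.86 -0.09  1.07 -0.18]
turn [-0.004 -0.003  0.007]
```

```bash
python3 -m handwheel '[[[-38,0,0],[0,0,0],-0.08],[[-38,0,0],[0,0,0],-0.08],[[-38,0,0],[0,0,0],-0.08],[[-38,0,0],[0,0,0],-0.08],[[-38,0,0],[0,0,0],-0.08],[[-38,0,0],[0,0,0],-0.08],[[-38,0,0],[0,0,0],-0.08],[[-38,0,0],[0,0,0],-0.08],[[-38,0,0],[0,0,0],-0.08],[[-38,0,0],[0,0,0],-0.08],[[-20,0,0],[0,0,0],-0.08],[[0,0,0],[0,0,0],-0.08]]'; python3 -c "
from h import *
st()"
```

```text
t: 2.52
tool_pos: [0.5548, -0.1183, 0.2898]
tcp_rot: [[-0.41, 0.912, -0.007], [0.912, 0.41, -0.002], [0.001, -0.007, -1.0]]
wrist_force: [-0.6, 0.1, -0.3]
opening: 0.0392
t 2.5167 case TCP [-45.  -66.5 289.8] open 39.2 Fcase [-0.5  0.4 -0.3] q [-0.21  0.41  0.5   1.64 -0.2   1.15  0.77]
turn [-0.007 -0.001  0.001]
```

```bash
python3 -m handwheel '[[[4,0,20],[-0.007,0,0],-0.08],[[0,0,25],[0,0,0],-0.08],[[0,0,25],[0,0,0],-0.08],[[0,0,15],[0,0,0],-0.08],[[0,0,5],[0,0,0],-0.08]]'; python3 -c "
from h import *
st()
from station import manip
for n in('scene','wrist'):
    c=manip.read_camera(n); cv2.imwrite('pics/%s1.png'%n,c['image'])"
```

```text
t: 2.93
tool_pos: [0.553, -0.1156, 0.1969]
tcp_rot: [[-0.406, 0.914, 0.002], [0.914, 0.406, 0.001], [0.0, 0.002, -1.0]]
wrist_force: [0.5, 0.3, 0.4]
opening: 0.0397
t 2.9333 case TCP [-45.5 -63.3 196.9] open 39.7 Fcase [0.6 0.  0.4] q [-0.18  0.48  0.46  1.79 -0.26  0.92  0.81]
turn [ 0.002 -0.    -0.003]
```

View pics/scene1.png

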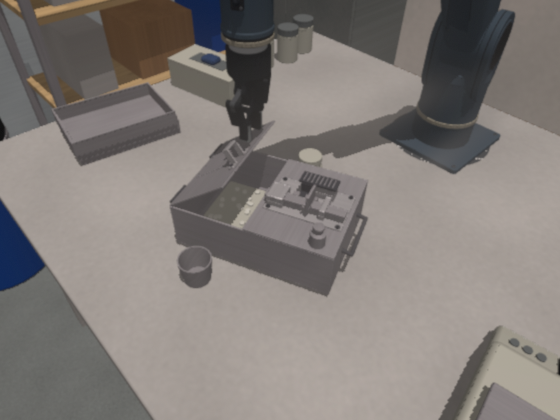

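View pics/wrist1.png

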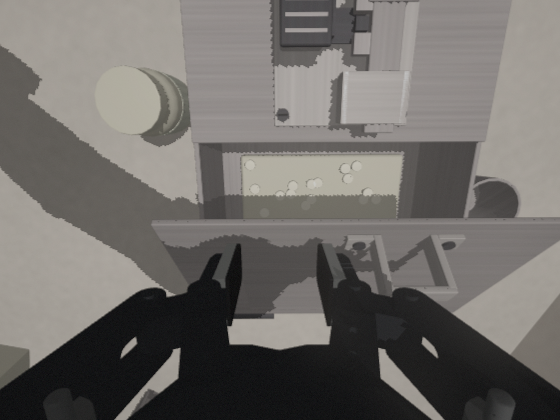

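The wrist view shows both fingertips just above the lid, at about (230,285) and (330,285). The right one is close to the keeper at (390,265), so I'll shift 15 mm away from it and then push down.

```bash
python3 -m handwheel '[[[1,-15,0],[0,0,0],-0.08],[[0,0,5],[0,0,0],-0.08],[[0,0,5],[0,0,0],-0.08],[[0,0,5],[0,0,0],-0.08]]'; python3 -c "
from h import *
st()"; python3 -m handwheel '[[[0,0,5],[0,0,0],-0.08],[[0,0,5],[0,0,0],-0.08],[[0,0,5],[0,0,0],-0.08]]';python3 -c "
from h import *
st()"
```

```text
t: 3.37
tool_pos: [0.5417, -0.1202, 0.187]
tcp_rot: [[-0.408, 0.913, 0.009], [0.913, 0.408, 0.001], [-0.003, 0.009, -1.0]]
wrist_force: [0.4, -0.7, 3.1]
opening: 0.0391
t 3.3667 case TCP [-57.7 -62.9 187. ] open 39.1 Fcase [ 0.  -0.8  3.1] q [-0.17  0.48  0.46  1.84 -0.27  0.88  0.83]
turn [ 0.009  0.003 -0.001]
t: 3.62
tool_pos: [0.5438, -0.1199, 0.1724]
tcp_rot: [[-0.409, 0.912, 0.013], [0.913, 0.409, 0.001], [-0.005, 0.012, -1.0]]
wrist_force: [0.4, -1.4, 3.3]
opening: 0.0395
t 3.6167 case TCP [-55.7 -63.5 172.4] open 39.5 Fcase [-0.2 -1.5  3.3] q [-0.16  0.49  0.44  1.85 -0.28  0.84  0.84]
turn [ 0.012  0.005 -0.   ]
```

Contact made and the lid is moving at about 3 N, so I'll continue.

```bash
python3 -m handwheel '[[[0,-2,6],[0.012,0.005,0],-0.08],[[0,0,6],[0,0,0],-0.08],[[0,0,6],[0,0,0],-0.08],[[0,0,6],[0,0,0],-0.08],[[0,0,6],[0,0,0],-0.08],[[0,0,6],[0,0,0],-0.08],[[0,0,6],[0,0,0],-0.08]]';python3 -c "
from h import *
st()"; python3 -m handwheel '[[[0,0,4],[0.012,0,0],-0.08],[[0,0,3],[0,0,0],-0.08]]';python3 -c "
from h import *
st()"
```

```text
t: 4.2
tool_pos: [0.5424, -0.1196, 0.1256]
tcp_rot: [[-0.41, 0.912, -0.002], [0.912, 0.41, 0.001], [0.002, -0.001, -1.0]]
wrist_force: [-1.2, 0.9, 3.0]
opening: 0.0394
t 4.2 case TCP [-56.8 -62.6 125.6] open 39.4 Fcase [-0.7  1.3  3. ] q [-0.14  0.56  0.41  1.9  -0.32  0.76  0.88]
turn [-0.001 -0.002  0.001]
t: 4.37
tool_pos: [0.5417, -0.1194, 0.1169]
tcp_rot: [[-0.41, 0.912, -0.015], [0.912, 0.41, -0.004], [0.003, -0.015, -1.0]]
wrist_force: [-1.0, -0.0, 2.7]
opening: 0.0394
t 4.3667 case TCP [-57.4 -62.2 116.9] open 39.4 Fcase [-1.   0.4  2.7] q [-0.14  0.57  0.41  1.9  -0.31  0.75  0.87]
turn [-0.015 -0.003  0.001]
```

```bash
for i in 1; do python3 -m handwheel '[[[0,0,2],[-0.015,-0.003,0],-0.08],[[0,0,2],[0,0,0],-0.08]]' >/dev/null;python3 -c "
from h import *
st()"; python3 -m handwheel '[[[0,0,2],[0,0,0],-0.08]]'>/dev/null;python3 -c "
from h import *
st()";done
```

```text
t 4.5333 case TCP [-57.5 -62.1 111.8] open 39.2 Fcase [-1.9  0.5  2.4] q [-0.13  0.57  0.4   1.91 -0.33  0.72  0.88]
turn [-0.     0.     0.001]
t 4.6167 case TCP [-57.5 -62.2 110.2] open 39.4 Fcase [-4.9  8.8 39.2] q [-0.13  0.57  0.4   1.91 -0.33  0.72  0.89]
turn [0.    0.    0.001]
```

Lid is on its stop, with 39 N seen, so I'll lift at once and look.

```bash
python3 -m handwheel '[[[0,0,-3],[0,0,0],-0.08],[[0,0,-20],[0,0,0],-0.08],[[0,0,-35],[0,0,0],-0.08],[[0,0,-30],[0,0,0],-0.08]]' >/dev/null;python3 - <<'E'
from h import *
st()
from station import manip
for n in('scene','top'):
    c=manip.read_camera(n); cv2.imwrite('pics/%s2.png'%n,c['image'])
    C=tocase(cloud(c)); x,y,z=C[...,0],C[...,1],C[...,2]
    m=(abs(x-90)<20)&(y>-150)&(y<-15)&(abs(z-115)<25); p=C[m]; k=np.polyfit(p[:,1],p[:,2],1); print(n,len(p),k[0],np.polyval(k,-12))
    m=(abs(x-22)<25)&(abs(y+28)<15)&(z>138)&(z<160); print("keeper",np.round(np.median(C[m],0),1),m.sum())
E
```

```text
t 4.95 case TCP [-60.7 -60.6 195.4] open 39.3 Fcase [ 0.6 -0.8  0.1] q [-0.18  0.47  0.46  1.82 -0.26  0.92  0.82]
turn [-0.008 -0.004 -0.   ]
scene 1501 0.0005969908971124422 108.28552990624429
keeper [ 23.1 -27.6 142.8] 96
top 1572 0.00024225316762287034 111.19015433870904
keeper [ 21.7 -28.1 143.1] 133
```

```bash
sleep 1
```

```text
(no output)
```

View pics/scene2.png

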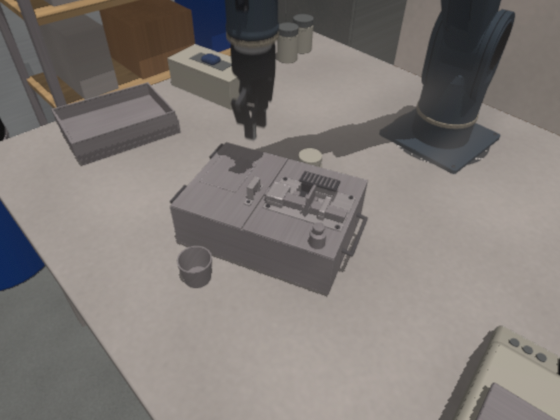

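The lid is flat (slope under 0.001, keeper at 22/−28 as given, seen at (253,187)). Next I'll move over the paddle, with one finger behind the tab.

```bash
python3 -m handwheel '[[[27,10,0],[-0.008,-0.004,0],-0.08],[[27,10,0],[0,0,0],-0.08],[[27,10,0],[0,0,0],-0.08],[[27,10,0],[0,0,0],-0.08],[[27,10,0],[0,0,0],-0.08],[[25,8,0],[0,0,0],-0.08],[[6,2,0],[0,0,0],-0.08],[[0,0,0],[0,0,0],-0.08]]' >/dev/null;python3 - <<'E'
from h import *
st()
E
```

```text
t 5.7167 case TCP [  2.9 107.4 196.1] open 39.3 Fcase [-1.1  0.4  0. ] q [-0.53  0.43  0.47  1.89 -0.24  0.87  0.48]
turn [ 0.011  0.008 -0.006]
```

```bash
python3 -m handwheel '[[[-2,-5,10],[0.011,0.008,-0.006],-0.08],[[0,0,10],[0,0,0],-0.08],[[0,0,0],[0,0,0],-0.08]]' >/dev/null;python3 - <<'E'
from h import *
st()
from station import manip
for n in('wrist','scene'):
    c=manip.read_camera(n); im=c['image']
    if n=='scene': im=cv2.resize(im[100:280,180:400],None,fx=3.3,fy=3.3,interpolation=cv2.INTER_CUBIC)
    cv2.imwrite('pics/%s3.png'%n,im)
E
```

```text
t 5.9667 case TCP [ -3.3 103.6 173.6] open 39.3 Fcase [-0.4  0.3 -0.1] q [-0.5   0.46  0.45  1.92 -0.26  0.83  0.51]
turn [-0.001 -0.     0.001]
```

```bash
sleep 1
```

```text
(no output)
```

View pics/wrist3.png

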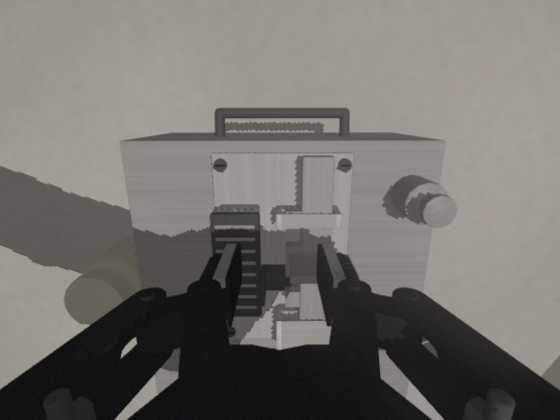

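View pics/scene3.png

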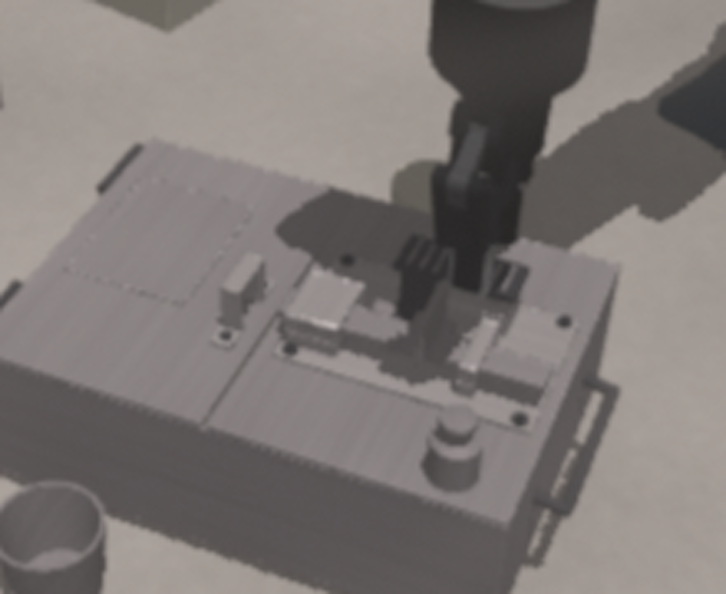

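The left finger is above the paddle (230,250) and the right finger is behind the tab at x ≈ 24. I'll go down gently.

```bash
python3 -m handwheel '[[[0,0,10],[0,0,0],-0.08],[[0,0,8],[0,0,0],-0.08],[[0,0,3],[0,0,0],-0.08],[[0,0,0],[0,0,0],-0.08]]' >/dev/null;python3 -c "
from h import *
st()"; python3 -m handwheel '[[[0,0,2],[0,0,0],-0.08],[[0,0,2],[0,0,0],-0.08]]'>/dev/null;python3 -c "
from h import *
st()"
```

```text
t 6.4 case TCP [ -3.5 100.2 152. ] open 39.6 Fcase [-0.7  0.1 -0.2] q [-0.48  0.48  0.44  1.94 -0.28  0.77  0.53]
turn [ 0.     0.001 -0.005]
t 6.5667 case TCP [ -3.5  99.9 147.7] open 39.4 Fcase [0.2 0.2 0.2] q [-0.48  0.49  0.43  1.95 -0.29  0.76  0.54]
turn [ 0.     0.002 -0.005]
```

```bash
python3 -m handwheel '[[[3,0,2],[0,0.002,-0.005],-0.08]]' >/dev/null;python3 -c "
from h import *
st()"; python3 -m handwheel '[[[0.4,0,2],[0,0,0],-0.08]]'>/dev/null;python3 -c "
from h import *
st()"; python3 -m handwheel '[[[0.4,0,1.5],[0,0,0],-0.08]]'>/dev/null;python3 -c "
from h import *
st()"
```

```text
t 6.65 case TCP [ -3.4 102.3 145.8] open 39.1 Fcase [-0.4 -2.5  3.1] q [-0.48  0.49  0.43  1.95 -0.29  0.76  0.54]
turn [ 0.001  0.    -0.001]
t 6.7333 case TCP [ -3.2 102.9 143.9] open 38.8 Fcase [-1.8  0.3  3.9] q [-0.48  0.49  0.43  1.95 -0.29  0.75  0.54]
turn [ 0.001  0.    -0.   ]
t 6.8167 case TCP [ -3.2 103.  142.5] open 39.2 Fcase [-1.3 -3.   4.8] q [-0.48  0.5   0.43  1.95 -0.29  0.75  0.54]
turn [ 0.002  0.001 -0.   ]
```

```bash
python3 -m handwheel '[[[0.4,0,1.5],[0,0,0],-0.08]]' >/dev/null;python3 -c "
from h import *
st()"; python3 -m handwheel '[[[0.4,0,1.3],[0,0,0],-0.08]]'>/dev/null;python3 -c "
from h import *
st()"; python3 -m handwheel '[[[0.3,0,0.5],[0,0,0],-0.08]]'>/dev/null;python3 -c "
from h import *
st()"
```

```text
t 6.9 case TCP [ -3.2 103.  141.2] open 39.5 Fcase [-1.6 -2.3  5.6] q [-0.48  0.5   0.43  1.96 -0.29  0.75  0.54]
turn [ 0.002  0.001 -0.   ]
t 6.9833 case TCP [ -3.2 102.9 140. ] open 39.3 Fcase [-1.6 -2.1  5.3] q [-0.48  0.5   0.43  1.96 -0.3   0.74  0.54]
turn [ 0.002  0.002 -0.001]
t 7.0667 case TCP [ -3.2 102.9 139.7] open 39.2 Fcase [-1.6 -1.4  5.8] q [-0.48  0.5   0.43  1.96 -0.3   0.74  0.54]
turn [ 0.003  0.002 -0.001]
```

The catch reads about 6 mm down. I'll push the bolt in small steps and watch z and the force.

```bash
python3 -m handwheel '[[[-2,0,0],[0.003,0.002,0],-0.08],[[-2,0,0],[0,0,0],-0.08]]' >/dev/null;python3 -c "
from h import *
st()"; python3 -m handwheel '[[[-2,0,0],[0,0,0],-0.08]]'>/dev/null;python3 -c "
from h import *
st()"; python3 -m handwheel '[[[-2,0,0],[0,0,0],-0.08]]'>/dev/null;python3 -c "
from h import *
st()"
```

```text
t 7.2333 case TCP [ -3.  101.2 139.8] open 39.6 Fcase [-1.2  3.8  5.1] q [-0.47  0.5   0.42  1.95 -0.3   0.75  0.55]
turn [-0.    -0.003  0.   ]
t 7.3167 case TCP [ -2.9 100.7 139.9] open 39.3 Fcase [-1.3  4.1  5.9] q [-0.47  0.5   0.42  1.95 -0.3   0.75  0.55]
turn [-0.001 -0.005  0.001]
t 7.4 case TCP [ -2.8 100.1 139.9] open 39.6 Fcase [-1.1  2.6  5.5] q [-0.47  0.5   0.42  1.95 -0.3   0.75  0.55]
turn [-0.001 -0.007  0.002]
```

```bash
python3 -m handwheel '[[[-4,0,0.2],[0,-0.007,0],-0.08]]' >/dev/null;python3 -c "
from h import *
st()"; python3 -m handwheel '[[[-4,0,0.2],[0,-0.005,0],-0.08]]'>/dev/null;python3 -c "
from h import *
st()"; python3 -m handwheel '[[[-4,0,0.2],[0,-0.005,0],-0.08]]'>/dev/null;python3 -c "
from h import *
st()"
```

```text
t 7.4833 case TCP [ -2.6  97.8 139.8] open 39.1 Fcase [-1.5  6.   7.8] q [-0.47  0.5   0.42  1.95 -0.3   0.75  0.55]
turn [-0.001 -0.002  0.003]
t 7.5667 case TCP [ -2.4  95.9 139.6] open 39.0 Fcase [-1.3  8.2  7.7] q [-0.46  0.5   0.42  1.95 -0.29  0.75  0.56]
turn [-0.001  0.     0.005]
t 7.65 case TCP [ -2.2  94.2 139.5] open 39.3 Fcase [-0.6  7.   7.1] q [-0.46  0.51  0.42  1.95 -0.29  0.75  0.56]
turn [-0.001  0.002  0.006]
```

```bash
python3 -m handwheel '[[[-4,0,0],[0,0,0.006],-0.08]]' >/dev/null;python3 -c "
from h import *
st()"; python3 -m handwheel '[[[-5,-0.2,0],[0,0,0.003],-0.08],[[-5,0,0],[0,0,0],-0.08]]'>/dev/null;python3 -c "
from h import *
st()"; python3 -m handwheel '[[[-5,0,0],[0,0,0.005],-0.08],[[-5,0,0],[0,0,0],-0.08]]'>/dev/null;python3 -c "
from h import *
st()"
```

```text
t 7.7333 case TCP [ -2.1  92.7 139.5] open 39.6 Fcase [-2.6  7.1  7.6] q [-0.46  0.51  0.42  1.94 -0.3   0.75  0.56]
turn [-0.002 -0.001  0.002]
t 7.9 case TCP [ -2.   87.8 139.5] open 39.3 Fcase [-1.4  6.9  7.8] q [-0.44  0.51  0.42  1.94 -0.3   0.76  0.58]
turn [-0.003 -0.008  0.003]
t 8.0667 case TCP [ -1.8  82.7 139.4] open 39.3 Fcase [-1.6  7.3  7.2] q [-0.42  0.51  0.41  1.93 -0.31  0.77  0.59]
turn [-0.004 -0.015  0.001]
```

```bash
python3 -m handwheel '[[[-5,0,0],[-0.004,-0.012,0],-0.08],[[-5,0,0],[0,-0.004,0],-0.08]]' >/dev/null;python3 -c "
from h import *
st()"; python3 -m handwheel '[[[-5,0,0],[0,-0.006,0],-0.08],[[-4,0,0],[0,-0.004,0],-0.08]]'>/dev/null;python3 -c "
from h import *
st()"; python3 -m handwheel '[[[-4,0,0],[0,-0.003,0],-0.08]]'>/dev/null;python3 -c "
from h import *
st()"
```

```text
t 8.2333 case TCP [ -1.7  77.2 139.2] open 39.5 Fcase [-1.7  7.   7.1] q [-0.42  0.51  0.42  1.93 -0.3   0.76  0.59]
turn [-0.001 -0.005  0.004]
t 8.4 case TCP [ -1.6  72.8 139.2] open 39.1 Fcase [-1.7  7.3  7.1] q [-0.42  0.52  0.42  1.93 -0.3   0.76  0.6 ]
turn [-0.002 -0.001  0.007]
t 8.4833 case TCP [ -1.6  71.2 139.2] open 39.3 Fcase [-2.1  6.9  7.1] q [-0.41  0.52  0.42  1.92 -0.29  0.76  0.6 ]
turn [-0.003 -0.002  0.009]
```

```bash
python3 -m handwheel '[[[-4,0,-0.2],[0,0,0.006],-0.08]]' >/dev/null;python3 -c "
from h import *
st()"; python3 -m handwheel '[[[-4,0,0],[0,0,0],-0.08]]'>/dev/null;python3 -c "
from h import *
st()"; python3 -m handwheel '[[[-3,0,0],[0,0,0],-0.08]]'>/dev/null;python3 -c "
from h import *
st()"; python3 -m handwheel '[[[-3,0,0],[0,0,0],-0.08]]'>/dev/null;python3 -c "
from h import *
st()"
```

```text
t 8.5667 case TCP [ -1.6  69.8 139.3] open 39.3 Fcase [-1.3  7.   5.6] q [-0.41  0.52  0.42  1.92 -0.3   0.77  0.6 ]
turn [-0.004 -0.005  0.005]
t 8.65 case TCP [ -1.5  68.3 139.2] open 39.4 Fcase [-0.6  6.7  8.1] q [-0.4   0.52  0.41  1.92 -0.3   0.77  0.61]
turn [-0.005 -0.008  0.007]
t 8.7333 case TCP [ -1.5  67.6 139.2] open 39.3 Fcase [-1.3  6.   8.2] q [-0.4   0.52  0.41  1.91 -0.3   0.78  0.62]
turn [-0.005 -0.012  0.008]
t 8.8167 case TCP [ -1.4  67.  139.2] open 39.2 Fcase [-0.6  7.3  7.7] q [-0.39  0.52  0.41  1.91 -0.3   0.78  0.62]
turn [-0.006 -0.015  0.01 ]
```

```bash
python3 -m handwheel '[[[-4,0,0],[0,-0.01,0.005],-0.08]]' >/dev/null;python3 -c "
from h import *
st()"; python3 -m handwheel '[[[-4,0,0],[0,0,0],-0.08]]'>/dev/null;python3 -c "
from h import *
st()"; python3 -m handwheel '[[[-4,0,0],[0,0,0],-0.08]]'>/dev/null;python3 - <<'E'
from h import *
st()
from station import manip
for n in('scene','top'):
    c=manip.read_camera(n); cv2.imwrite('pics/%s4.png'%n,cv2.resize(c['image'][100:280,180:400],None,fx=3.3,fy=3.3,interpolation=cv2.INTER_CUBIC))
    C=tocase(cloud(c)); x,y,z=C[...,0],C[...,1],C[...,2]
    m=(x>5)&(x<43)&(abs(z-160)<5)&(y>38)&(y<95); print(n,m.sum(),np.round(np.percentile(C[m],[2,25,50,75,98],axis=0)[:,1],1))
    m=(x>12)&(x<32)&(z>120)&(z<134)&(y>-60)&(y<0); print('bar',m.sum(),np.round(np.percentile(C[m][:,1],[2,50,98]),1) if m.any() else 0)
st()
E
```

```text
t 8.9 case TCP [ -1.4  65.1 139.1] open 39.3 Fcase [-2.   6.7  7. ] q [-0.39  0.52  0.41  1.91 -0.3   0.78  0.62]
turn [-0.006 -0.009  0.006]
t 8.9833 case TCP [ -1.2  63.9 139. ] open 39.0 Fcase [-2.4  7.2  8.1] q [-0.39  0.52  0.41  1.91 -0.3   0.78  0.62]
turn [-0.007 -0.012  0.008]
t 9.0667 case TCP [ -1.2  63.3 139. ] open 39.4 Fcase [-2.9 13.6 13.2] q [-0.38  0.52  0.41  1.91 -0.3   0.79  0.63]
turn [-0.008 -0.017  0.01 ]
scene 82 [47.6 51.5 59.1 68.8 73.9]
bar 101 [-25.2 -13.4  -0.9]Traceback (most recent call last):
  File "<stdin>", line 7, in <module>
    return _quantile_unchecked(
        a, q, axis, out, overwrite_input, method, keepdims, weights)
    return _ureduce(a,
                    func=_quantile_ureduce_func,
    ...<5 lines>...
                    overwrite_input=overwrite_input,
                    method=method)
    r = func(a, **kwargs)
    result = _quantile(arr,
                       quantiles=q,
    ...<2 lines>...
                       out=out,
                       weights=wgt)
    slices_having_nans = np.isnan(arr[-1, ...])
                                  ~~~^^^^^^^^^
IndexError: index -1 is out of bounds for axis 0 with size 0
```

View pics/scene4.png

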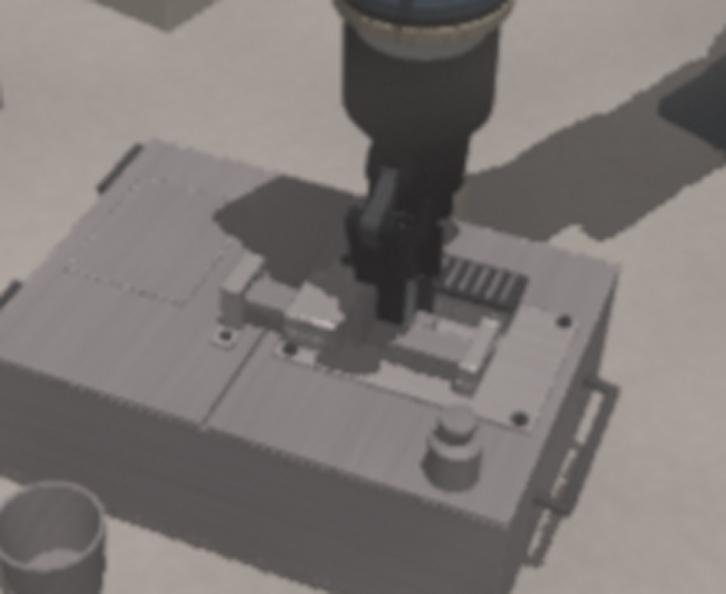

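The bar is through the keeper (240,300). The tab's front face reads y 47.6 (home is 47.5), and Fy rose to 13.6 N, so it appears to be at the stop. One more gentle push to confirm.

```bash
python3 -m handwheel '[[[-3,0,-0.2],[0,-0.004,0],-0.08]]' >/dev/null;python3 -c "
from h import *
st()"; python3 -m handwheel '[[[-3,0,-0.2],[0,0,0],-0.08]]' >/dev/null;python3 -c "
from h import *
st()"
```

```text
t 9.25 case TCP [ -1.3  63.4 139.2] open 39.1 Fcase [-2.1  7.7  6.7] q [-0.38  0.52  0.41  1.9  -0.3   0.79  0.63]
turn [-0.009 -0.017  0.012]
t 9.3333 case TCP [ -1.3  63.4 139.3] open 39.1 Fcase [-1.3  7.8  6. ] q [-0.38  0.53  0.41  1.9  -0.3   0.79  0.63]
turn [-0.01  -0.021  0.015]
```

```bash
python3 -m handwheel '[[[-6,0,0],[0,-0.015,0.01],-0.08]]' >/dev/null;python3 -c "
from h import *
st()"; python3 -m handwheel '[[[-6,0,0],[0,0,0],-0.08]]' >/dev/null;python3 - <<'E'
from h import *
st()
from station import manip
c=manip.read_camera('scene'); C=tocase(cloud(c)); x,y,z=C[...,0],C[...,1],C[...,2]
m=(x>5)&(x<43)&(abs(z-155)<8)&(y>38)&(y<56); print(np.round(np.percentile(C[m],[2,25,50,75,98],axis=0),1).tolist())
E
```

```text
t 9.4167 case TCP [ -1.2  63.  139. ] open 39.4 Fcase [-4.1 26.8 19.2] q [-0.39  0.53  0.41  1.9  -0.3   0.79  0.62]
turn [-0.012 -0.014  0.009]
t 9.5 case TCP [ -1.1  63.2 138.9] open 39.1 Fcase [-6.  20.3 19.7] q [-0.38  0.53  0.41  1.9  -0.3   0.8   0.63]
turn [-0.014 -0.022  0.013]
[[24.4, 46.9, 148.5], [27.3, 50.3, 154.3], [32.5, 51.7, 157.7], [37.4, 51.9, 161.4], [42.8, 55.9, 162.8]]
```

That is a hard stop: 27 N with no movement, so the bolt is home. I'll back off the tab with the catch still held, then lift away.

```bash
python3 -m handwheel '[[[4,0,-0.3],[0,0,0],-0.08],[[2,0,-3],[0,0,0],-0.08],[[0,0,-12],[0,0,0],-0.08],[[0,0,-30],[0,0,0],-0.08],[[0,0,-35],[0,0,0],-0.08],[[0,0,-35],[0,0,0],-0.08],[[0,0,-35],[0,0,0],-0.08],[[30,0,-20],[0,0,0],-0.08],[[38,0,0],[0,0,0],-0.08],[[38,0,0],[0,0,0],-0.08],[[38,0,0],[0,0,0],-0.08],[[38,0,0],[0,0,0],-0.08],[[38,0,0],[0,0,0],-0.08],[[0,0,0],[0,0,0],-0.08],[[0,0,0],[0,0,0],-0.08]]' >/dev/null;python3 - <<'E'
from h import *
st()
from station import manip
for n in('scene','top'):
    c=manip.read_camera(n); cv2.imwrite('pics/%s5.png'%n,c['image'])
    C=tocase(cloud(c)); x,y,z=C[...,0],C[...,1],C[...,2]
    c0=np.load(n+"0.npz"); C0=tocase(cloud(c0))
    def rep(name,f,C): 
        p=C[f(*np.moveaxis(C,-1,0))]; print(n,name,len(p),np.round(np.percentile(p,[1,50,99],axis=0),1).tolist() if len(p) else 0)
    rep("paddle",lambda x,y,z:(abs(z-144)<8)&(x<-16)&(x>-42)&(y>52)&(y<115),C)
    rep("tabtop",lambda x,y,z:(abs(z-164)<4)&(abs(x-24)<22)&(y>30)&(y<110),C)
    for C_ in(C0,C):
        rep("weight",lambda x,y,z:(z>125)&(z<170)&(x>65)&(x<110)&(y>100)&(y<150),C_)
        rep("jar",lambda x,y,z:(z>85)&(z<105)&(x<-125)&(x>-210)&(y>-20)&(y<60),C_)
        rep("cup",lambda x,y,z:(z>40)&(z<60)&(x>130)&(x<215)&(y<0)&(y>-200),C_)
    p=C[(abs(x-90)<20)&(y>-150)&(y<-15)&(abs(z-115)<10)]; print("lid",np.polyfit(p[:,1],p[:,2],1))
E
```

```text
t 10.8 case TCP [ -2.  300.3 323.9] open 39.6 Fcase [-0.2 -0.8  0.3] q [-0.87  0.26  0.42  1.73 -0.15  1.18  0.03]
turn [-0.011 -0.03   0.017]
scene paddle 321 [[-41.5, 52.7, 142.7], [-28.0, 83.4, 147.4], [-16.1, 114.3, 149.6]]
scene tabtop 53 [[4.3, 47.4, 160.1], [25.6, 50.2, 162.5], [43.7, 52.1, 164.9]]
scene weight 295 [[80.8, 109.6, 125.3], [95.0, 124.1, 139.0], [103.4, 136.0, 156.0]]
scene jar 322 [[-185.1, -3.2, 86.2], [-158.1, 21.0, 93.8], [-136.7, 44.8, 96.4]]
scene cup 454 [[134.0, -110.9, 40.1], [161.1, -83.2, 49.5], [195.2, -50.5, 56.5]]
scene weight 289 [[80.3, 109.9, 125.6], [94.9, 124.5, 139.2], [103.6, 136.3, 155.5]]
scene jar 322 [[-186.5, -3.0, 86.0], [-158.0, 21.6, 93.7], [-136.4, 44.5, 96.3]]
scene cup 461 [[134.2, -111.1, 40.2], [162.3, -82.4, 49.3], [195.2, -50.3, 56.6]]
lid [1.47450600e-04 1.10830592e+02]
top paddle 553 [[-41.7, 52.7, 144.4], [-29.1, 83.6, 147.4], [-16.3, 114.6, 150.5]]
top tabtop 68 [[4.9, 47.3, 160.9], [23.4, 49.8, 163.3], [42.8, 52.2, 165.3]]
top weight 205 [[75.9, 109.6, 127.4], [86.4, 121.3, 141.5], [101.8, 135.5, 156.9]]
top jar 633 [[-185.6, -3.8, 89.2], [-161.3, 20.1, 94.1], [-137.5, 43.7, 97.7]]
top cup 224 [[136.4, -111.1, 40.7], [179.9, -89.9, 52.4], [195.0, -50.0, 57.6]]
top weight 208 [[75.9, 109.6, 125.9], [86.3, 121.2, 141.3], [102.1, 135.2, 157.0]]
top jar 631 [[-185.8, -3.8, 89.2], [-161.0, 20.2, 94.2], [-137.4, 43.7, 97.6]]
top cup 253 [[133.8, -111.3, 40.4], [174.7, -86.2, 52.8], [195.5, -50.3, 57.2]]
lid [6.19137514e-04 1.11218836e+02]
```

```bash
sleep 1
```

```text
(no output)
```

View pics/scene5.png

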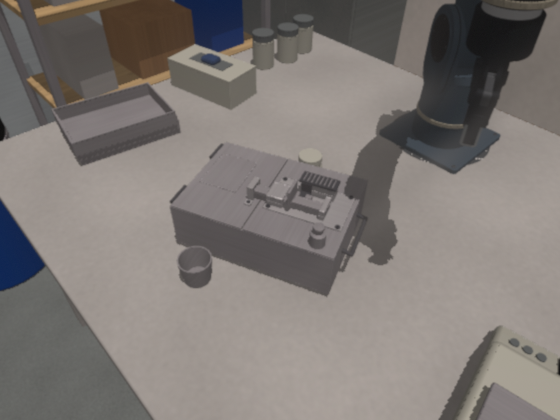

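The lid is shut, the bolt is home (tab at y 50) and the paddle is back up at z 147.4, the same as at the start. The bystanders haven't moved and the hand is clear, so I'm handing the job in.

```bash
python3 -c "
from station import manip
manip.finish_job()"
```

```text
the job is handed in; nothing more can be done
```

I pushed the lid shut, then held the catch down with one fingertip while the other pushed the bolt home by its tab. Then I took the hand away so the catch could spring up and lock it. The job was handed in at about 10.9 s, and it reports no verdict.

**Last camera checks:**
- **Lid:** flat, with a slope under 0.001.
- **Bolt:** tab at y ≈ 50 mm, its home position.
- **Catch:** paddle top at z = 147.4 mm, the same as before pressing.
- **Weight, jar and cup:** the weight and jar are within about 1.5 mm of where they stood. The cup's top-view readings scattered more because the lid had partly hidden it at first, but its edges match within about 3 mm.
- **Robot:** the hand is clear of everything.

**What was less certain:**
- **Lid force:** the wrist force rose briefly to 39 N when the lid met its stop (limit 50 N).
- **Bolt force:** it reached about 27 N when I pushed against the bolt's stop to confirm it was home (limit 40 N).
- **Catch depth:** the wrist force suggested about 6 mm of press and the tool height nearer 7 mm before the push. Both are past the 5 mm at which the tooth clears, and the bolt slid freely.

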